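# Lock and cap the open filling jar

## Task

Close up the open raspberry jar in the steel filling rail: first turn its black lock collar clockwise until the lug with the red stripe stands at the red mark on the jar's shoulder, hard against its stop. Then take the red snap cap from the drying tray, set it squarely over the bare spout and press until it clicks, and keep pressing on past the click so that the cap sits fully home on its seat. Finish while still holding the cap firmly pressed down (do not let go), with the collar still locked and everything else on the counter left where it stands.

Things in the scene. Friction and masses are not known exactly. Their poses are not given: they have to be found in the camera images.
- rail: stainless countertop filling rail 180 x 470 x 150 mm (x, y, z of its own frame), fixed; origin at the centre of its underside; its flat deck (150 mm up) holds three jars 150 mm apart in a row along its y axis
- jar: the open raspberry jar, fixed in any one of the three wells: white shoulder with dark red band, black lock collar, bare white spout with dark seal ring. Origin on its upright axis at deck height. Heights above the origin: rim (118 mm across) to 7 mm, shoulder from 108 mm across at 7 to 68 mm across at 22 mm, collar 24 to 40 mm, seat flange top 50 mm, spout top 72 mm
- collar (a joint): turn of the black lock collar , rad: 0 = unlocked, grows CLOCKWISE seen from above, stop at 1.05 = locked mark; friction about 0.15 N m, stays where left; starts at 0 to 0.25. A ribbed ring 58 mm outside diameter (61 over corners), 16 mm high, with two lugs, half a turn apart, 13 mm wide, reaching 45 mm from the axis; grip it across the ring between the lugs, or push a lug
- collar_top (a point): point on the jar's axis at the height of the collar's top face; 16 mm below it is the collar's underside and 18 mm below it the top of the jar's shoulder; 32 mm above it is the spout's top
- collar_lug (a point): point on top of the lug that bears the red stripe, 40 mm from the jar's axis, moves with the collar
- lock_mark (a point): red locked mark on the jar's shoulder, 42.5 mm from the jar's axis; the striped lug stands right above it when the collar is locked
- spout_seat: flat white flange 40 mm across on which the cap must come to rest, fixed to the jar; origin on the jar's axis in its top face, z up. The spout (stud) above it is 22 mm in diameter and 22 mm high, its top 6 mm tapering to 15 mm diameter; a soft dark seal ring 29 mm across stands round it 6.5 mm above the seat
- cap: loose red snap cap, ribbed round cup 36 mm outside diameter (39 over corners), 34 mm high, closed on top with a white disc, about 30 g; stands mouth down on the tray; origin at the centre of its open underside, z up to the closed top. Bore 31 mm, 29 mm deep, with an inner snap lip of 24.5 to 25 mm clear diameter 2 mm above the underside
- tray: fixed shallow steel drying tray 240 x 200 x 16 mm, walls and floor 3 mm; origin at the centre of its underside; three small parts stand in a row on its x axis, 75 mm apart, the cap among them in any of the three places
- nozzle_star: bystander: loose steel piping nozzle, cone 36 mm across at the foot, 48 mm high, on the tray; origin under its centre
- nozzle_plain: bystander: loose brass piping nozzle, 32 mm across at the foot, 36 mm high, on the tray; origin under its centre
- jar_pistachio: bystander: fixed closed jar like the open one, with a green cap on it (top of cap 84 mm above the deck), in another well; origin on its axis at deck height
- jar_chocolate: bystander: fixed closed jar with a dark brown cap on it, in another well; origin on its axis at deck height
- shaker: bystander: loose pink sprinkle shaker with steel lid, 68 mm across, 110 mm high; origin under its centre
- sauce: bystander: loose dark brown squeeze bottle, 64 mm across, 175 mm high; origin under its centre
- spatula: bystander: loose spatula 280 mm long with a wooden handle, lying flat on the counter to the right of the tray
- doughnut: bystander: loose pink iced doughnut 90 mm across, 34 mm high, on a white plate; origin under its centre
- sprinkle_bowl: bystander: loose blue bowl 110 mm across, 50 mm high; origin under its centre
- spout_top (a point): top of the spout on the jar's axis, 22 mm above the seat. The cap, set over the spout, first rests on the seal ring with its underside 9 mm above the seat; pushing it down takes a rising force that peaks at about 9 to 14 N some 8 to 4 mm above the seat, then drops (the click): the ring then draws the cap down to the seat with a few N; pulling it off takes a similar force
- plate: fixed white plate 170 mm across under the doughnut; origin under its centre

How it is judged:
By the outcome, as a careful person would: the job done as asked, in the order asked, and still so for the second after the job is handed in, while the arm keeps its last pose, push and grip.
It also fails if it takes over 64 s, if anything falls off the work surface, if the arm or the gripper's body presses on something with over 40 N, if the wrist force passes 120 N, or if a joint passes its speed limit or range.

## Robot

A 7-joint arm with a two-finger parallel gripper is mounted at the origin on the work surface. World frame = base frame: x ahead of the robot, y to its left, z up, the work surface at z = 0. Lengths are in m, angles in rad, forces in N, time in s.
With the tool pointing down it reaches from about 0.4 to 0.875 m from the base axis. Payload 19.3 kg.
Tool frame: the origin (TCP) lies midway between the tips of the shut fingers; the grasp point (between the pads) lies 19 mm behind it; z points along the fingers, y is the line along which they close (so a half turn about z gives the same grasp; the last joint's range is limited). The gripper opens to 85 mm and grips with 20 to 120 N. Pads are 22 mm wide; open, the fingers measure 114 mm over their backs; the gripper's body (76 mm by 85 mm) begins 54 mm behind the grasp point. The pads swing forward as they close: fully open they stand 13 mm farther back than shut.
Start: joints at [1.263, 0.521, -0.036, 1.599, 0.021, 1.021, -0.113], TCP at [0.147, -0.607, 0.231] pointing down, gripper open.
Joint ranges: [-2.91, 2.91], [-0.3, 2.13], [-1.5, 1.42], [0.17, 2.43], [-1.26, 4.41], [0.16, 1.93], [-2.52, 2.52]. Speed limits (rad/s): [1.89, 1.89, 2.39, 2.39, 3.01, 3.01, 3.01].

## Interface

Orientations are given as [roll, pitch, yaw] about the fixed x, y, z axes, in that order (R = Rz(yaw) Ry(pitch) Rx(roll)).
In Python, from workcell import * gives the robot as it stands. The module is installed in compiled form; this text tells all that it offers.
- The arm moves only by the tool play_rows, never from a script. Its argument "deltas" is a list of rows, each a list of 7 numbers: the shift along the tool's x, y, z in units of 500 mm (1.0 is 500 mm), then the turn, a rotation vector about the tool's x, y, z in units of 120 degrees (1.0 is 120 degrees), then the closure, from 0 (fully open) to 1 (shut). A call has 1 to 10 rows; each row is the pose to reach, as a shift and turn from the pose commanded when the call began, along the tool's axes at that moment; what a row does not reach only later rows make up. A row lasts 1/10 s, in which the tool goes at most 50 mm and 8.59 degrees, less where a joint would pass 70% of its speed; a pose out of reach is approached as far as the arm can. A call with a number of a shift or a turn outside -1 to 1 is refused whole. A call with a gripper value outside its range is refused whole. The fingers move at their own pace and stop on an object; "newtons" is the grip in N (left out, the last holds). Time passes only in rows, so rows that repeat a pose let the fingers close. It gives the time, the measured TCP pose, the force, the opening and the grip force at its end, in the units of the state.
- observe(): the state, without advancing time (a new reading comes with each control period).
- grab_frame(name): name is "scene" or "top"; returns the picture (384x512x3 uint8, red, green, blue); there is no depth.
- get_calibration(name): a dict with "fovy" (degrees; the focal length in pixels is half the picture's height over the tangent of half this angle, whatever the lens; pixels are square), "cx", "cy" (the principal point, pixels), "k1" (the pictures are not rectified: a ray, as slopes to the right and down, at radius r is drawn at 1 + k1 r^2 times it, then the intrinsics apply), "xyz" and "rotation" of the camera in the world. Camera axes: x right, y down, z forward; pixel columns grow to the right and rows downward; lengths in m; the calibration is good to about 2 mm. A picture is of the moment at which its call begins. get_calibration takes no time and is no camera call.
- job_done(): hands the job in; it is judged then, once.
The state is a dict: "clock": time; "qpos": joint angles; "qd": joint speeds; "joint_efforts": joint torques, N m; "position": TCP position; "tool_rot": TCP orientation; "force": force on the tool from outside, world axes, zero at the start; "moment": the same for the moment, N m; "grip_width": finger opening in m; "finger_force": force on a finger pad.
Only numpy, scipy, OpenCV 4.12 (cv2) and the standard library are available. Lean on these libraries where they do the work, as an engineer would, in place of code of your own. Each camera call takes 0.05 s, during which the arm holds its last target. There are 200 camera calls.

## Working session

There is one attempt and no reset: what is moved stays moved. The work goes in short steps, Python scripts to look and compute and a tool call to move; the robot and the scene stay as the last step left them, time stands still between calls to the robot, and variables do not carry over. Pictures are saved under pics/ and viewed, at most 10 in all, crops included, and the job is handed in when it is done.

Besides the shell and the picture viewer there is one more tool, called after "Call:" as name([rows], argument=value, ...), one row to a line, values as JSON. play_rows: Moves the arm, as the interface text tells. Its arguments: {"type":"object","properties":{"deltas":{"type":"array"},"newtons":{"type":"number"}},"required":["deltas"]}

```bash
mkdir -p pics
python3 - <<'E'
from workcell import *
import cv2
for n in("scene","top"):
    f=grab_frame(n); cv2.imwrite(f"pics/{n}0.png",cv2.resize(f[:,:,::-1],None,fx=1.5,fy=1.5,interpolation=cv2.INTER_CUBIC)); print(get_calibration(n))
print(observe())
E
```

```text
{'fovy': 47.43899979162072, 'cx': 254.1990253156582, 'cy': 191.48880914134668, 'k1': -0.0855958099629972, 'xyz': array([ 1.60588442, -0.42566346,  1.16235257]), 'rotation': array([-2.29452194, -0.01286586,  1.16346543])}
{'fovy': 48.48903699172431, 'cx': 254.7117344017006, 'cy': 186.44587171757965, 'k1': -0.11997385785308386, 'xyz': array([0.35816404, 0.00216277, 1.82188376]), 'rotation': array([-3.01074261e+00, -2.35749429e-03, -1.59245375e+00])}
{'clock': 0.1, 'qpos': array([ 1.26281273,  0.52196111, -0.03629316,  1.59992198,  0.02117488,
        1.02112715, -0.11280425]), 'qd': array([-1.23918831e-03, -1.62943056e-03, -7.63954922e-04, -3.88401503e-04,
       -1.89849794e-04, -2.81410896e-05,  1.20584788e-03]), 'joint_efforts': array([ 4.09654211e-03, -9.28505445e+01,  1.98412545e+00, -3.70539272e+01,
        1.81581796e-02,  5.29147408e-03, -3.66101892e-05]), 'position': array([ 0.1471025 , -0.60713544,  0.23078989]), 'tool_rot': array([-3.14056138e+00,  6.83874428e-05,  2.37725028e-01]), 'force': array([ 0.45350969, -0.54677633,  0.074246  ]), 'moment': array([-0.01379984,  0.00456432,  0.01916885]), 'finger_force': 0.0, 'grip_width': 0.0851214367869689}
```

View pics/scene0.png

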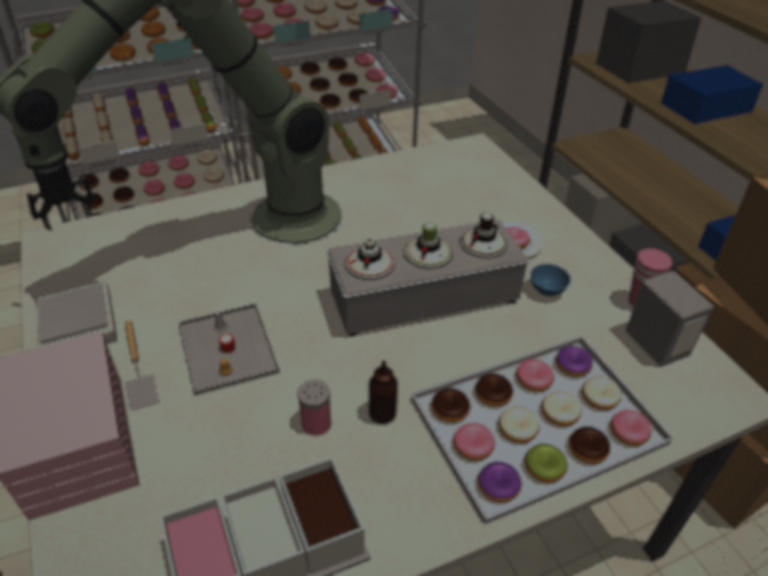

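View pics/top0.png

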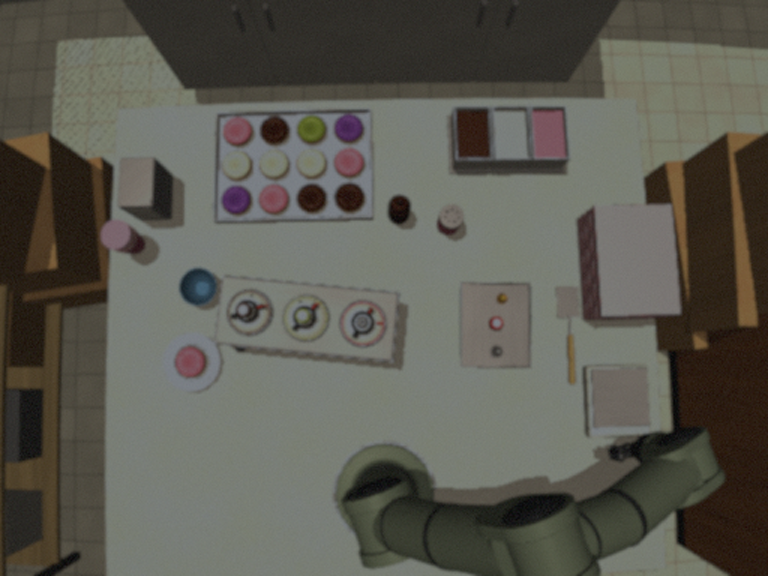

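The scene picture shows the open jar nearest the robot's right at (370,258), and the cap in the middle of the tray at (227,342). In the top picture the jar is at (362,322) and the cap at (497,323).

```bash
cat > h.py <<'E'
import numpy as np, cv2
from scipy.spatial.transform import Rotation as R
from workcell import *
def cam(n):
    c=get_calibration(n); f=192/np.tan(np.radians(c["fovy"])/2)
    return c,f,R.from_euler("xyz",c["rotation"]).as_matrix()
def proj(n,p):
    c,f,M=cam(n); q=M.T@(np.array(p)-c["xyz"]); s=q[:2]/q[2]; s=s*(1+c["k1"]*(s@s)); return s*f+[c["cx"],c["cy"]]
def ray(n,uv):
    c,f,M=cam(n); d=(np.array(uv)-[c["cx"],c["cy"]])/f; s=d.copy()
    for _ in range(20): s=d/(1+c["k1"]*(s@s))
    return c["xyz"],M@np.array([s[0],s[1],1.])
def at(n,uv,z):
    o,d=ray(n,uv); return o+d*(z-o[2])/d[2]
def crop(f,u,v,w,h,k):
    im=f[v-h:v+h,u-w:u+w,::-1]; im=cv2.resize(im,None,fx=k,fy=k,interpolation=cv2.INTER_CUBIC)
    return cv2.convertScaleAbs(im,alpha=1.5,beta=0)
E
python3 - <<'E'
from h import *
t=grab_frame("top"); s=grab_frame("scene")
a=np.hstack([crop(t,242,215,24,18,8),crop(t,331,215,24,18,8)])
b=np.hstack([crop(s,247,170,24,18,8),crop(s,151,228,24,18,8)])
cv2.imwrite("pics/c.png",np.vstack([a,b]))
print("jar spout top",at("top",(241.5,214.5),.222),at("scene",(246.5,161),.222))
print("cap",at("top",(331.3,215.5),.037),at("scene",(151,226),.037))
for n,p in(("choc",(164,207)),("pist",(204,210))): print(n,at("top",p,.234))
E
```

```text
jar spout top [0.46342431 0.045727   0.222     ] [0.47393866 0.04631152 0.222     ]
cap [ 0.46282333 -0.32648739  0.037     ] [ 0.47205548 -0.32229495  0.037     ]
choc [0.49649095 0.33590868 0.234     ]
pist [0.48230755 0.18524151 0.234     ]
```

View pics/c.png

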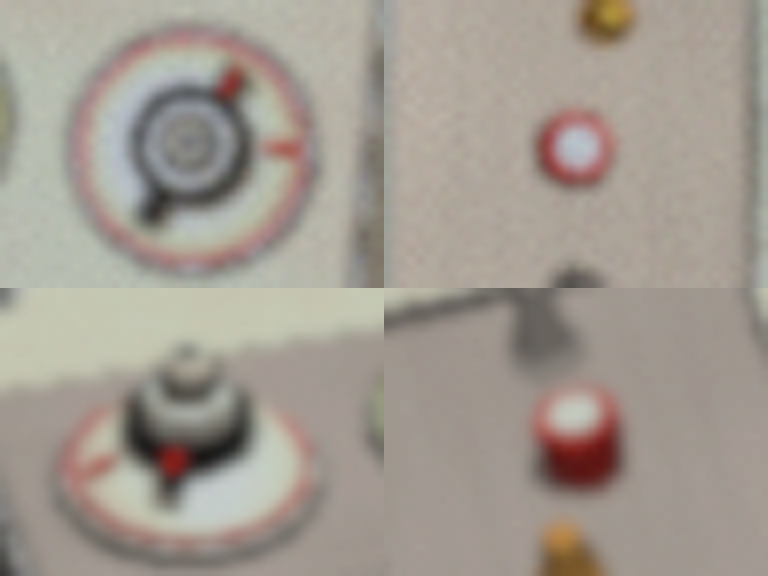

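The crops show the striped lug at (236,80) and the red mark at (283,149). The collar centre is at (190,145) and the cap top disc at (577,146). In the scene crop the disc is at (575,412).

Run:
```python
from h import *
nat=lambda u,v,px,py:(u-24+(px+.5)/8-.5, v-18+(py+.5)/8-.5)
T=lambda px,py:nat(242,215,px,py); S=lambda px,py:nat(247,170,px,py)
print("rim top",at("top",T(193,148),.155))
col=at("top",T(190,145),.19);print("collar",col)
print("spout top",at("top",T(188,142),.222),at("scene",S(189,72),.222))
print("seat scene",at("scene",S(188,110),.2))
print("cap top",at("top",nat(331,215,192.5,146.5),.037),at("scene",nat(151,228,190.5,124.5),.037))
print("cap base scene",at("scene",nat(151,228,194,180),.003))
lug=at("top",T(236,80),.19); l2=at("top",T(152,212),.19); mk=at("top",T(283,149),.1656)
c=(lug+l2)/2; print("lugs mid",c,lug-c)
ax=at("top",T(193,148),.155)
a=lambda d:np.degrees(np.arctan2(d[1],d[0]))
print("ang lug",a(lug-l2),"mark",a(mk-ax),a(mk-c), np.linalg.norm((mk-c)[:2]))
ls,ms=at("scene",S(174,172),.19),at("scene",S(98,178),.1656)
print("scene",ls,ms)
# tray edges, rail dir
print("tray corners",[at("top",(u/1.5,v/1.5),.016)[:2].round(3) for u,v in((460,283),(531,283),(460,366),(530,367))])
print("rail corners",[at("top",(u/1.5,v/1.5),.15)[:2].round(3) for u,v in((223,276),(399,291),(392,361),(217,343))])
print("noz",at("top",(496/1.5,351/1.5),.04),at("top",(502/1.5,298/1.5),.03))
```

```text
rim top [0.46561504 0.04685794 0.155     ]
collar [0.46482611 0.04732935 0.19      ]
spout top [0.46416344 0.04735689 0.222     ] [0.47117585 0.04626444 0.222     ]
seat scene [0.47017184 0.04621946 0.2       ]
cap top [ 0.46552229 -0.3237369   0.037     ] [ 0.46691722 -0.32335453  0.037     ]
cap base scene [ 0.46761608 -0.32697628  0.003     ]
lugs mid [0.46436733 0.04538205 0.19      ] [ 0.03119613 -0.02067947  0.        ]
ang lug -33.539827662896535 mark -92.72993328480109 -91.14502988945243 0.04251897735226141
scene [0.49694639 0.02843441 0.19      ] [0.45999939 0.0065216  0.1656    ]
tray corners [array([ 0.581, -0.229]), array([ 0.577, -0.434]), array([ 0.346, -0.221]), array([ 0.338, -0.42 ])]
rail corners [array([0.597, 0.416]), array([ 0.547, -0.05 ]), array([ 0.364, -0.028]), array([0.42, 0.43])]
noz [ 0.38537584 -0.32007606  0.04      ] [ 0.53429534 -0.3452578   0.03      ]
```

Call:
play_rows([
  [0.073, -0.045, -0.05, 0, 0, -0.064, 0],
  [0.146, -0.09, -0.1, 0, 0, -0.128, 0],
  [0.22, -0.136, -0.15, 0, 0, -0.192, 0],
  [0.293, -0.18, -0.2, 0, 0, -0.256, 0],
  [0.366, -0.227, -0.2, 0, 0, -0.32, 0],
  [0.44, -0.272, -0.2, 0, 0, -0.384, 0],
  [0.513, -0.318, -0.2, 0, 0, -0.448, 0],
  [0.586, -0.363, -0.2, 0, 0, -0.512, 0],
  [0.66, -0.41, -0.2, 0, 0, -0.576, 0],
  [0.733, -0.454, -0.2, 0, 0, -0.64, 0],
], newtons=60)

```text
clock: 1.2
position: [0.4509, -0.299, 0.3314]
tool_rot: [3.141, 0.0, 1.584]
force: [0.3, -1.1, -0.3]
grip_width: 0.0853
finger_force: 0.0
```

```bash
cat >> h.py <<'E'
def to(x,y,z,yaw):
    o=observe(); M=R.from_euler("xyz",o["tool_rot"]); W=R.from_euler("xyz",[np.pi,0,np.radians(yaw)])
    d=M.inv().apply(np.array([x,y,z])-o["position"])/.5; r=(M.inv()*W).as_rotvec()/np.radians(120)
    print("to",(x,y,z,yaw),"->",np.r_[d,r].round(3))
def st():
    o=observe()
    for k in("clock","position","tool_rot","qpos","force","moment"): print(k,np.round(o[k],4))
    print(o["grip_width"],o["finger_force"])
E
python3 -c "
from h import *
st();to(.466,.0465,.30,146.5)"
```

```text
clock 1.2
position [ 0.4509 -0.299   0.3314]
tool_rot [3.1415e+00 2.0000e-04 1.5836e+00]
qpos [ 0.8344  0.3205 -0.4669  1.673   0.1538  1.1845  0.3427]
force [ 0.3082 -1.0941 -0.2927]
moment [-0.0437  0.0009  0.0298]
0.08527091034621008 0.0
to (0.466, 0.0465, 0.3, 146.5) -> [ 0.691  0.039  0.063 -0.     0.    -0.465]
```

Call:
play_rows([
  [0.086, 0.005, 0.01, 0, 0, -0.058, 0],
  [0.173, 0.01, 0.02, 0, 0, -0.116, 0],
  [0.26, 0.015, 0.03, 0, 0, -0.174, 0],
  [0.346, 0.02, 0.04, 0, 0, -0.233, 0],
  [0.432, 0.025, 0.05, 0, 0, -0.29, 0],
  [0.518, 0.03, 0.06, 0, 0, -0.35, 0],
  [0.605, 0.034, 0.063, 0, 0, -0.407, 0],
  [0.691, 0.039, 0.063, 0, 0, -0.465, 0],
  [0.691, 0.039, 0.063, 0, 0, -0.465, 0],
  [0.691, 0.039, 0.063, 0, 0, -0.465, 0],
])

```text
clock: 2.2
position: [0.4668, 0.0457, 0.2997]
tool_rot: [-3.141, -0.0, 2.553]
force: [-0.6, -0.8, 0.8]
grip_width: 0.0855
finger_force: 0.0
```

Run:
```python
from h import *
st();to(.466,.0465,.215,146.5)
t=grab_frame("top"); s=grab_frame("scene")
cv2.imwrite("pics/d.png",np.hstack([crop(t,242,208,24,32,8),crop(s,247,160,24,32,8)]))
for z in (.313,.30): print(proj("top",(.466,.0465,z)),proj("scene",(.466,.0465,z)))
```

```text
clock 2.2
position [0.4668 0.0457 0.2997]
tool_rot [-3.1415e+00 -3.0000e-04  2.5534e+00]
qpos [ 0.4552  0.2732 -0.8199  1.8755  0.2244  1.088   0.531 ]
force [-0.6202 -0.7859  0.751 ]
moment [-0.0083  0.0116 -0.0586]
0.08550660364304023 0.0
to (0.466, 0.0465, 0.215, 146.5) -> [ 0.002  0.     0.169 -0.    -0.    -0.002]
[240.53916533 212.10553852] [245.69455809 138.44826762]
[240.65064658 212.36280902] [245.69345963 141.58926893]
```

View pics/d.png

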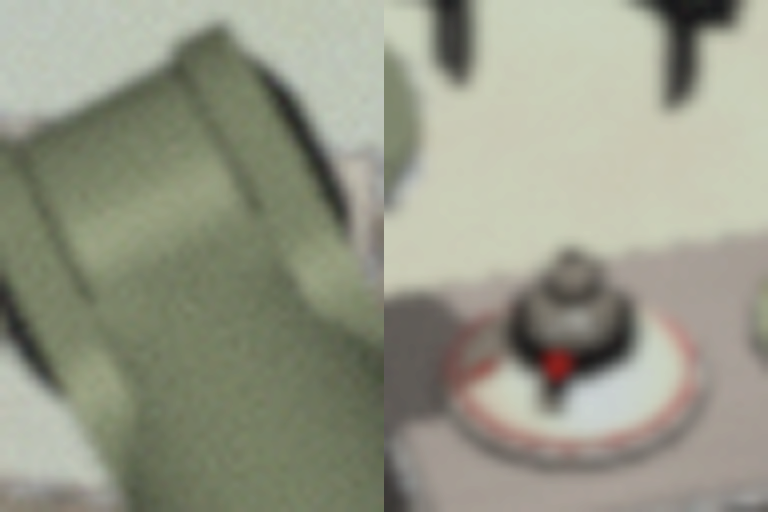

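The scene crop shows the fingertips at (460,82) and (678,108), straddling the jar axis. That agrees with the projection to about 1 px.

Call:
play_rows([
  [0, 0, 0.05, 0, 0, 0, 0],
  [0, 0, 0.1, 0, 0, 0, 0],
  [0, 0, 0.15, 0, 0, 0, 0],
  [0, 0, 0.19, 0, 0, 0, 0],
  [0, 0, 0.22, 0, 0, 0, 0],
  [0, 0, 0.24, 0, 0, 0, 0],
  [0, 0, 0.25, 0, 0, 0, 0],
  [0, 0, 0.255, 0, 0, 0, 0],
  [0, 0, 0.255, 0, 0, 0, 0],
  [0, 0, 0.255, 0, 0, 0, 0],
])

```text
clock: 3.3
position: [0.4671, 0.0451, 0.1728]
tool_rot: [3.141, 0.001, 2.552]
force: [-0.0, -0.2, 0.6]
grip_width: 0.0853
finger_force: 0.0
```

Call:
play_rows([
  [0, 0, 0, 0, 0, 0, 0.2],
  [0, 0, 0, 0, 0, 0, 0.3],
  [0, 0, 0, 0, 0, 0, 0.4],
  [0, 0, 0, 0, 0, 0, 0.5],
  [0, 0, 0, 0, 0, 0, 0.5],
  [0, 0, 0, 0, 0, 0, 0.5],
  [0, 0, 0, 0, 0, 0, 0.5],
  [0, 0, 0, 0, 0, 0, 0.5],
], newtons=40)

```text
clock: 4.1
position: [0.468, 0.0464, 0.1735]
tool_rot: [3.139, 0.002, 2.553]
force: [-1.3, 4.6, 15.0]
grip_width: 0.0571
finger_force: 39.1
```

Run:
```python
from h import *
st();to(.466,.0465,.172,86)
s=grab_frame("scene")
cv2.imwrite("pics/e.png",crop(s,247,160,32,32,8))
```

```text
clock 4.1
position [0.468  0.0464 0.1735]
tool_rot [3.1388e+00 1.7000e-03 2.5528e+00]
qpos [ 0.3555  0.4415 -0.7411  2.0286  0.4065  0.8165  0.3607]
force [-1.3426  4.6271 14.988 ]
moment [1.3191 0.0493 0.047 ]
0.057143610862597304 39.07229483127594
to (0.466, 0.0465, 0.172, 86) -> [ 0.003 -0.002  0.003  0.002  0.     0.502]
```

View pics/e.png

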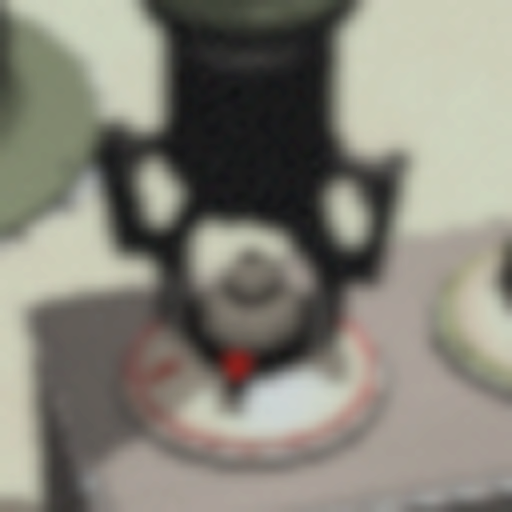

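The fingers hold the ring at 57 mm, between the lugs, and the striped lug is still at (236,365). An upward force of 15 N suggests the tips brush the shoulder, so I raise slightly and start turning.

Call:
play_rows([
  [0, 0, -0.003, 0, 0, 0, 0.5],
  [0, 0, -0.004, 0, 0, 0.03, 0.5],
  [0, 0, -0.004, 0, 0, 0.06, 0.5],
  [0, 0, -0.004, 0, 0, 0.09, 0.5],
  [0, 0, -0.004, 0, 0, 0.12, 0.5],
  [0, 0, -0.004, 0, 0, 0.15, 0.5],
  [0, 0, -0.004, 0, 0, 0.18, 0.5],
  [0, 0, -0.004, 0, 0, 0.21, 0.5],
  [0, 0, -0.004, 0, 0, 0.24, 0.5],
  [0, 0, -0.004, 0, 0, 0.24, 0.5],
])

```text
clock: 5.15
position: [0.4669, 0.0455, 0.174]
tool_rot: [3.141, -0.0, 2.049]
force: [4.1, 2.8, -15.8]
grip_width: 0.0568
finger_force: 49.8
```

```bash
python3 -c "
from h import *
st();to(.466,.0465,.174,86)"
```

```text
clock 5.15
position [0.4669 0.0455 0.174 ]
tool_rot [ 3.1413e+00 -4.0000e-04  2.0485e+00]
qpos [ 0.266   0.4131 -0.6189  2.0326  0.332   0.7939 -0.0714]
force [  4.0851   2.8082 -15.7511]
moment [ 0.8469 -1.3369 -0.1565]
0.056752789301888686 49.80980783700943
to (0.466, 0.0465, 0.174, 86) -> [ 0.003 -0.001  0.     0.    -0.     0.261]
```

Call:
play_rows([
  [0, 0, 0.002, 0, 0, 0.03, 0.5],
  [0, 0, 0.002, 0, 0, 0.06, 0.5],
  [0, 0, 0.002, 0, 0, 0.09, 0.5],
  [0, 0, 0.002, 0, 0, 0.12, 0.5],
  [0, 0, 0.002, 0, 0, 0.15, 0.5],
  [0, 0, 0.002, 0, 0, 0.18, 0.5],
  [0, 0, 0.002, 0, 0, 0.2, 0.5],
  [0, 0, 0.002, 0, 0, 0.22, 0.5],
  [0, 0, 0.002, 0, 0, 0.22, 0.5],
])

```text
clock: 6.05
position: [0.4659, 0.0451, 0.1737]
tool_rot: [-3.14, 0.001, 1.589]
force: [-10.1, 0.3, 11.7]
grip_width: 0.0565
finger_force: 52.3
```

```bash
python3 -c "
from h import *
st()"
```

```text
clock 6.05
position [0.4659 0.0451 0.1737]
tool_rot [-3.1401e+00  8.0000e-04  1.5894e+00]
qpos [ 0.1807  0.3939 -0.5083  2.0379  0.2705  0.7756 -0.4717]
force [-10.076    0.307   11.7347]
moment [ 0.1032  1.7098 -0.1221]
0.056491585116258215 52.294661700725555
```

Call:
play_rows([
  [0, 0, -0.001, 0, 0, 0.01, 0.5],
  [0, 0, -0.001, 0, 0, 0.02, 0.5],
  [0, 0, -0.001, 0, 0, 0.03, 0.5],
  [0, 0, -0.001, 0, 0, 0.04, 0.5],
  [0, 0, -0.001, 0, 0, 0.04, 0.5],
  [0, 0, -0.001, 0, 0, 0.04, 0.5],
])

```text
clock: 6.65
position: [0.4657, 0.0451, 0.1738]
tool_rot: [-3.139, 0.001, 1.508]
force: [-8.9, 0.8, 3.5]
grip_width: 0.0563
finger_force: 51.4
```

```bash
python3 -c "
from h import *
st()"
```

```text
clock 6.65
position [0.4657 0.0451 0.1738]
tool_rot [-3.1395e+00  1.0000e-03  1.5081e+00]
qpos [ 0.1658  0.3909 -0.4891  2.0387  0.2595  0.7734 -0.5423]
force [-8.8557  0.8412  3.5038]
moment [0.1036 1.3946 0.6354]
0.05625353613486484 51.414796113967896
```

Call:
play_rows([
  [0, 0, 0, 0, 0, 0.01, 0.5],
  [0, 0, 0, 0, 0, 0.02, 0.5],
  [0, 0, 0, 0, 0, 0.025, 0.5],
  [0, 0, 0, 0, 0, 0.025, 0.5],
  [0, 0, 0, 0, 0, 0.025, 0.5],
])

```text
clock: 7.15
position: [0.4653, 0.0438, 0.1735]
tool_rot: [-3.139, 0.003, 1.455]
force: [-8.2, -8.0, 1.3]
grip_width: 0.0562
finger_force: 50.0
```

Run:
```python
from h import *
st()
s=grab_frame("scene")
cv2.imwrite("pics/f.png",crop(s,247,160,32,32,8))
```

```text
clock 7.15
position [0.4653 0.0438 0.1735]
tool_rot [-3.1386e+00  2.9000e-03  1.4549e+00]
qpos [ 0.1567  0.3892 -0.4754  2.0396  0.2537  0.7725 -0.5879]
force [-8.174  -8.0241  1.2876]
moment [-1.5833  1.7124  0.7038]
0.05619099235118178 50.04372803494334
```

View pics/f.png

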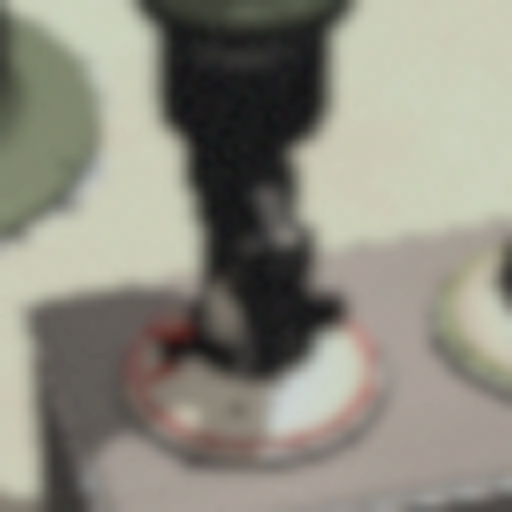

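The lug now stands at the mark, about (175,340), and the torque has levelled off at 0.7 N m, so the collar is at its stop. I'll release and lift.

Call:
play_rows([
  [0, 0, 0, 0, 0, 0, 0.3],
  [0, 0, 0, 0, 0, 0, 0],
  [0, 0, 0, 0, 0, 0, 0],
  [0, 0, 0, 0, 0, 0, 0],
  [0, 0, -0.03, 0, 0, 0, 0],
  [0, 0, -0.09, 0, 0, 0, 0],
  [0, 0, -0.16, 0, 0, 0, 0],
  [0, 0, -0.23, 0, 0, 0, 0],
  [0, 0, -0.23, 0, 0, 0, 0],
])

```text
clock: 8.1
position: [0.4686, 0.0457, 0.2928]
tool_rot: [3.135, -0.001, 1.453]
force: [-0.5, 0.3, -0.1]
grip_width: 0.0854
finger_force: 0.0
```

```bash
python3 -c "
from h import *
st();to(.466,-.324,.15,-9.5)
to(.466,-.324,.15,0)"
```

```text
clock 8.1
position [0.4686 0.0457 0.2928]
tool_rot [ 3.1354e+00 -1.2000e-03  1.4528e+00]
qpos [ 0.2141  0.2327 -0.5192  1.8964  0.1347  1.04   -0.4791]
force [-0.4965  0.2652 -0.1165]
moment [ 0.0458 -0.0484 -0.0057]
0.0854128087835895 0.0
to (0.466, -0.324, 0.15, -9.5) -> [-0.735  0.08   0.285  0.002 -0.003  0.773]
to (0.466, -0.324, 0.15, 0) -> [-0.735  0.08   0.285  0.002 -0.003  0.694]
```

Call:
play_rows([
  [-0.08, 0.01, 0, 0, 0, 0.07, 0],
  [-0.16, 0.02, 0, 0, 0, 0.14, 0],
  [-0.25, 0.03, 0, 0, 0, 0.21, 0],
  [-0.33, 0.04, 0.02, 0, 0, 0.28, 0],
  [-0.41, 0.05, 0.05, 0, 0, 0.35, 0],
  [-0.49, 0.06, 0.1, 0, 0, 0.42, 0],
  [-0.57, 0.06, 0.15, 0, 0, 0.49, 0],
  [-0.65, 0.07, 0.2, 0, 0, 0.56, 0],
  [-0.735, 0.08, 0.25, 0, 0, 0.63, 0],
  [-0.735, 0.08, 0.25, 0.002, -0.003, 0.7, 0],
])

```text
clock: 9.1
position: [0.4604, -0.3293, 0.1602]
tool_rot: [3.14, 0.011, -0.025]
force: [-0.1, 1.3, 0.3]
grip_width: 0.0853
finger_force: 0.0
```

Run:
```python
from h import *
st();to(.466,-.324,.10,-5)
t=grab_frame("top"); s=grab_frame("scene")
cv2.imwrite("pics/g.png",np.hstack([crop(t,242,215,24,32,8),crop(s,151,220,24,32,8)]))
nat=lambda u,v,px,py:(u-24+(px+.5)/8-.5, v-18+(py+.5)/8-.5)
for z in (.18,): print(proj("scene",(.466,-.324,z)))
```

```text
clock 9.1
position [ 0.4604 -0.3293  0.1602]
tool_rot [ 3.1403  0.0114 -0.0251]
qpos [ 0.5382  0.5193 -0.0358  1.8173  0.0332  0.8151 -1.1117]
force [-0.1463  1.318   0.3297]
moment [0.1472 0.0282 0.0128]
0.08532522148101047 0.0
to (0.466, -0.324, 0.1, -5) -> [ 0.012 -0.011  0.12   0.001  0.005  0.03 ]
[143.95677633 195.31881762]
```

View pics/g.png

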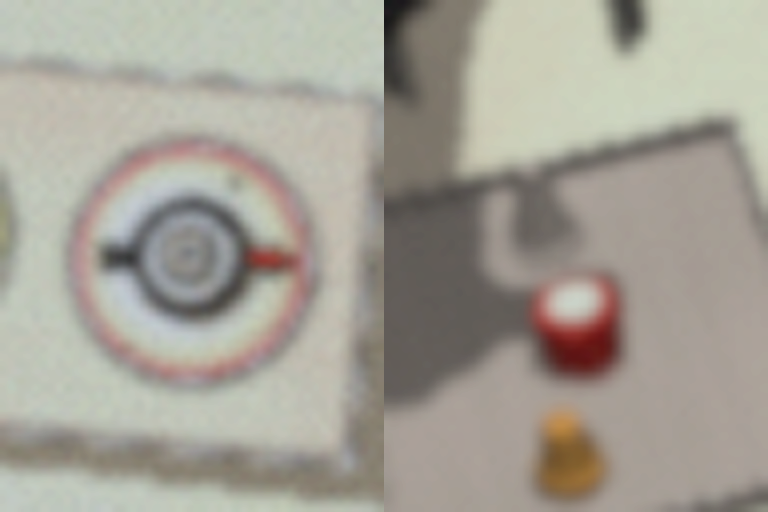

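The striped lug at (270,258) now covers the mark, so the collar is locked. The cap is untouched at (577,320). Next I'll align over it.

Call:
play_rows([
  [0.006, -0.006, 0.04, 0, 0, 0.015, 0],
  [0.012, -0.011, 0.08, 0.001, 0.005, 0.03, 0],
  [0.012, -0.011, 0.12, 0.001, 0.005, 0.03, 0],
  [0.012, -0.011, 0.12, 0.001, 0.005, 0.03, 0],
  [0.012, -0.011, 0.12, 0.001, 0.005, 0.03, 0],
])

```text
clock: 9.7
position: [0.4694, -0.3186, 0.1045]
tool_rot: [-3.14, -0.004, -0.073]
force: [-0.0, -0.5, 0.6]
grip_width: 0.0854
finger_force: 0.0
```

Run:
```python
from h import *
st();to(.466,-.324,.009,-5)
```

```text
clock 9.7
position [ 0.4694 -0.3186  0.1045]
tool_rot [-3.1404 -0.0042 -0.0726]
qpos [ 0.5159  0.596  -0.0313  1.8605  0.0235  0.6821 -1.1716]
force [-0.0345 -0.5275  0.5532]
moment [-0.0113  0.021  -0.0099]
0.0854179266765617 0.0
to (0.466, -0.324, 0.009, -5) -> [-0.007  0.012  0.191 -0.001 -0.002  0.007]
```

Call:
play_rows([
  [-0.003, 0.006, 0.03, -0.001, -0.002, 0.004, 0],
  [-0.007, 0.012, 0.06, -0.001, -0.002, 0.007, 0],
  [-0.007, 0.012, 0.1, -0.001, -0.002, 0.007, 0],
  [-0.007, 0.012, 0.13, -0.001, -0.002, 0.007, 0],
  [-0.007, 0.012, 0.155, -0.001, -0.002, 0.007, 0],
  [-0.007, 0.012, 0.175, -0.001, -0.002, 0.007, 0],
  [-0.007, 0.012, 0.185, -0.001, -0.002, 0.007, 0],
  [-0.007, 0.012, 0.19, -0.001, -0.002, 0.007, 0],
  [-0.007, 0.012, 0.19, -0.001, -0.002, 0.007, 0],
])

```text
clock: 10.6
position: [0.4654, -0.3248, 0.0088]
tool_rot: [3.14, 0.0, -0.091]
force: [-0.4, 0.4, 0.6]
grip_width: 0.0851
finger_force: 0.0
```

Run:
```python
from h import *
st();to(.466,-.324,.009,-5)
s=grab_frame("scene")
cv2.imwrite("pics/i.png",crop(s,151,220,32,32,8))
```

```text
clock 10.6
position [ 0.4654 -0.3248  0.0088]
tool_rot [ 3.1405e+00  5.0000e-04 -9.1000e-02]
qpos [ 0.5196  0.7545 -0.0216  1.8867  0.0334  0.5008 -1.1872]
force [-0.37    0.4005  0.5644]
moment [-0.0183 -0.0069  0.0228]
0.08514871177792589 0.0
to (0.466, -0.324, 0.009, -5) -> [ 0.001 -0.002 -0.     0.001  0.    -0.002]
```

View pics/i.png

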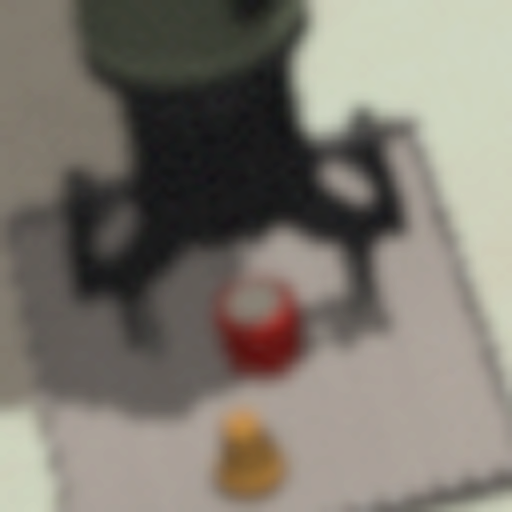

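The fingers straddle the cap, left tip at (145,335), right at (365,320), cap at (260,325). I'll close.

Call:
play_rows([
  [0, 0, 0, 0, 0, 0, 0.2],
  [0, 0, 0, 0, 0, 0, 0.35],
  [0, 0, 0, 0, 0, 0, 0.45],
  [0, 0, 0, 0, 0, 0, 0.55],
  [0, 0, 0, 0, 0, 0, 0.65],
  [0, 0, 0, 0, 0, 0, 0.75],
  [0, 0, 0, 0, 0, 0, 0.75],
  [0, 0, 0, 0, 0, 0, 0.75],
  [0, 0, 0, 0, 0, 0, 0.75],
  [0, 0, 0, 0, 0, 0, 0.75],
], newtons=80)

```text
clock: 11.65
position: [0.4654, -0.3248, 0.0093]
tool_rot: [3.14, 0.0, -0.091]
force: [-1.5, 1.4, 11.5]
grip_width: 0.0343
finger_force: 78.4
```

Call:
play_rows([
  [0, 0, -0.02, 0, 0, 0, 0.75],
  [0, 0, -0.06, 0, 0, 0, 0.75],
  [0, 0, -0.12, 0, 0, 0, 0.75],
  [0, 0, -0.2, 0, 0, 0, 0.75],
  [0, 0, -0.28, 0, 0, 0, 0.75],
  [0, 0, -0.36, 0, 0, 0, 0.75],
  [0, 0, -0.44, 0, 0, 0, 0.75],
  [0, 0, -0.52, 0, 0, 0, 0.75],
  [0, 0, -0.54, 0, 0, 0, 0.75],
  [0, 0, -0.54, 0, 0, 0, 0.75],
])

```text
clock: 12.65
position: [0.4658, -0.3248, 0.2805]
tool_rot: [3.139, -0.002, -0.091]
force: [-0.2, -0.1, -1.6]
grip_width: 0.0345
finger_force: 79.6
```

Run:
```python
from h import *
st();to(.466,.0465,.28,-5); to(.466,.0465,.28,40)
```

```text
clock 12.65
position [ 0.4658 -0.3248  0.2805]
tool_rot [ 3.1393e+00 -2.2000e-03 -9.1200e-02]
qpos [ 0.5162  0.3788 -0.0168  1.6979  0.0085  1.062  -1.1655]
force [-0.2176 -0.0929 -1.6012]
moment [ 0.0592 -0.0156  0.0349]
0.034496271549617985 79.5594226475805
to (0.466, 0.0465, 0.28, -5) -> [-0.067 -0.739 -0.001  0.001 -0.001 -0.002]
to (0.466, 0.0465, 0.28, 40) -> [-0.067 -0.739 -0.001  0.001 -0.001 -0.377]
```

Call:
play_rows([
  [-0.005, -0.06, 0, 0, 0, -0.04, 0.75],
  [-0.012, -0.13, 0, 0, 0, -0.08, 0.75],
  [-0.02, -0.21, 0, 0, 0, -0.12, 0.75],
  [-0.028, -0.3, 0, 0, 0, -0.16, 0.75],
  [-0.036, -0.39, 0, 0, 0, -0.2, 0.75],
  [-0.044, -0.48, 0, 0, 0, -0.25, 0.75],
  [-0.052, -0.57, 0, 0, 0, -0.3, 0.75],
  [-0.06, -0.65, 0, 0, 0, -0.34, 0.75],
  [-0.067, -0.71, 0, 0, 0, -0.377, 0.75],
  [-0.067, -0.739, 0, 0, 0, -0.377, 0.75],
])

```text
clock: 13.65
position: [0.4646, 0.0492, 0.2771]
tool_rot: [-3.14, 0.002, 0.705]
force: [0.7, -1.2, -0.3]
grip_width: 0.0343
finger_force: 79.6
```

Call:
play_rows([
  [0, 0, 0.02, 0, 0, 0, 0.75],
  [0, 0, 0.04, 0, 0, 0, 0.75],
  [0, 0, 0.05, 0, 0, 0, 0.75],
  [0, 0, 0.05, 0, 0, 0, 0.75],
  [0, 0, 0.05, 0, 0, 0, 0.75],
])

```text
clock: 14.15
position: [0.4657, 0.0459, 0.2532]
tool_rot: [3.141, 0.001, 0.698]
force: [0.1, -0.5, 0.3]
grip_width: 0.0343
finger_force: 79.6
```

Run:
```python
from h import *
st();to(.4655,.0462,.230,40)
s=grab_frame("scene")
cv2.imwrite("pics/j.png",crop(s,247,160,32,32,8))
```

```text
clock 14.15
position [0.4657 0.0459 0.2532]
tool_rot [3.1414e+00 1.5000e-03 6.9760e-01]
qpos [ 0.0687  0.2613 -0.3536  1.9572  0.1117  0.9428 -1.213 ]
force [ 0.0605 -0.5349  0.264 ]
moment [-0.017  -0.0196 -0.0654]
0.03429733853463362 79.61552845314145
to (0.4655, 0.0462, 0.23, 40) -> [ 0.    -0.001  0.046  0.     0.001 -0.   ]
```

View pics/j.png

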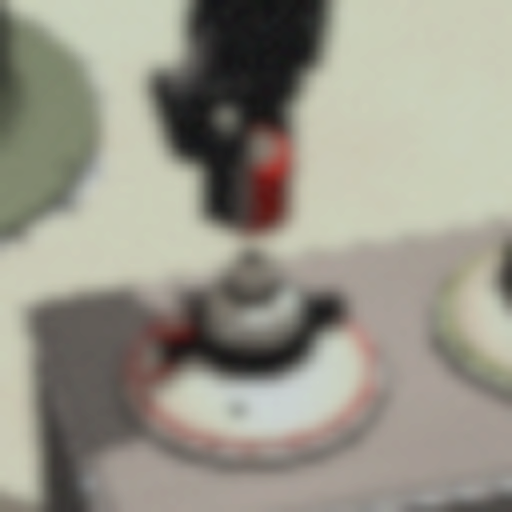

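The cap hangs over the spout: its right edge is at x=290 and the spout top is at (253,265). The centres agree within about 2 mm, inside the taper's tolerance. Lowering.

Call:
play_rows([
  [0, 0, 0.02, 0, 0.001, 0, 0.75],
  [0, -0.001, 0.04, 0, 0.001, 0, 0.75],
  [0, -0.001, 0.05, 0, 0.001, 0, 0.75],
  [0, -0.001, 0.06, 0, 0.001, 0, 0.75],
  [0, -0.001, 0.067, 0, 0.001, 0, 0.75],
  [0, -0.001, 0.07, 0, 0.001, 0, 0.75],
  [0, -0.001, 0.07, 0, 0.001, 0, 0.75],
])

```text
clock: 14.9
position: [0.4653, 0.0469, 0.2182]
tool_rot: [3.141, -0.001, 0.699]
force: [-0.3, 1.0, -0.6]
grip_width: 0.0344
finger_force: 79.6
```

```bash
python3 -c "
from h import *
st()"
```

```text
clock 14.9
position [0.4653 0.0469 0.2182]
tool_rot [ 3.1414e+00 -9.0000e-04  6.9850e-01]
qpos [ 0.058   0.3055 -0.3484  2.0013  0.1362  0.8558 -1.2372]
force [-0.3133  1.0154 -0.5809]
moment [ 0.0019 -0.0249  0.0236]
0.03442557275382604 79.61002604104578
```

Call:
play_rows([
  [0, 0, 0.002, 0, 0, 0, 0.75],
  [0, 0, 0.004, 0, 0, 0, 0.75],
  [0, 0, 0.006, 0, 0, 0, 0.75],
  [0, 0, 0.008, 0, 0, 0, 0.75],
  [0, 0, 0.008, 0, 0, 0, 0.75],
])

```text
clock: 15.4
position: [0.4652, 0.0469, 0.2145]
tool_rot: [3.141, -0.001, 0.699]
force: [-2.8, 0.6, 5.4]
grip_width: 0.0343
finger_force: 80.4
```

Call:
play_rows([
  [0, 0, 0.002, 0, 0, 0, 0.75],
  [0, 0, 0.004, 0, 0, 0, 0.75],
  [0, 0, 0.006, 0, 0, 0, 0.75],
  [0, 0, 0.006, 0, 0, 0, 0.75],
])

```text
clock: 15.8
position: [0.4651, 0.0469, 0.2115]
tool_rot: [3.141, -0.001, 0.699]
force: [-3.0, 0.3, 2.9]
grip_width: 0.0348
finger_force: 79.9
```

Call:
play_rows([
  [0, 0, 0.002, 0, 0, 0, 0.75],
  [0, 0, 0.002, 0, 0, 0, 0.75],
])

```text
clock: 16.0
position: [0.4649, 0.0468, 0.21]
tool_rot: [-3.141, -0.0, 0.699]
force: [-0.9, 1.4, -6.9]
grip_width: 0.0344
finger_force: 80.1
```

Call:
play_rows([
  [0, 0, 0.002, 0, 0, 0, 0.75],
  [0, 0, 0.004, 0, 0, 0, 0.75],
  [0, 0, 0.004, 0, 0, 0, 0.75],
])

```text
clock: 16.3
position: [0.4648, 0.0468, 0.2077]
tool_rot: [-3.141, 0.0, 0.699]
force: [-1.2, 1.4, -14.3]
grip_width: 0.0343
finger_force: 80.8
```

Call:
play_rows([
  [0, 0, 0.002, 0, 0, 0, 0.75],
  [0, 0, 0.004, 0, 0, 0, 0.75],
  [0, 0, 0.004, 0, 0, 0, 0.75],
])

```text
clock: 16.6
position: [0.4654, 0.0468, 0.2064]
tool_rot: [3.141, -0.001, 0.699]
force: [-3.7, 0.8, -5.4]
grip_width: 0.0341
finger_force: 81.7
```

It clicked: the ring now pulls the cap down. I'll press on to the seat.

Call:
play_rows([
  [0, 0, 0.002, 0, 0, 0, 0.75],
  [0, 0, 0.003, 0, 0, 0, 0.75],
  [0, 0, 0.003, 0, 0, 0, 0.75],
])

```text
clock: 16.9
position: [0.4656, 0.0468, 0.2061]
tool_rot: [3.14, -0.002, 0.698]
force: [-12.6, -1.3, 24.8]
grip_width: 0.0341
finger_force: 84.8
```

Call:
play_rows([
  [0, 0, 0.002, 0, 0, 0, 0.75],
  [0, 0, 0.002, 0, 0, 0, 0.75],
  [0, 0, 0.002, 0, 0, 0, 0.75],
])

```text
clock: 17.2
position: [0.4657, 0.0469, 0.206]
tool_rot: [3.14, -0.002, 0.698]
force: [-20.6, -3.2, 45.5]
grip_width: 0.0343
finger_force: 86.8
```

Call:
play_rows([
  [0, 0, -0.001, 0, 0, 0, 0.75],
  [0, 0, -0.002, 0, 0, 0, 0.75],
  [0, 0, -0.002, 0, 0, 0, 0.75],
  [0, 0, -0.002, 0, 0, 0, 0.75],
])

```text
clock: 17.6
position: [0.4656, 0.0468, 0.2061]
tool_rot: [3.14, -0.002, 0.698]
force: [-13.3, -1.7, 25.1]
grip_width: 0.0342
finger_force: 84.4
```

Run:
```python
from h import *
st()
s=grab_frame("scene"); t=grab_frame("top")
cv2.imwrite("pics/k.png",np.hstack([crop(s,247,160,32,32,8),crop(s,160,220,32,32,8)]))
```

```text
clock 17.6
position [0.4656 0.0468 0.2061]
tool_rot [ 3.1403e+00 -1.6000e-03  6.9830e-01]
qpos [ 0.0534  0.3222 -0.345   2.0152  0.147   0.8254 -1.2476]
force [-13.2578  -1.7158  25.1303]
moment [-0.2061  2.9291 -0.0481]
0.0341769202925348 84.35369719751179
```

View pics/k.png

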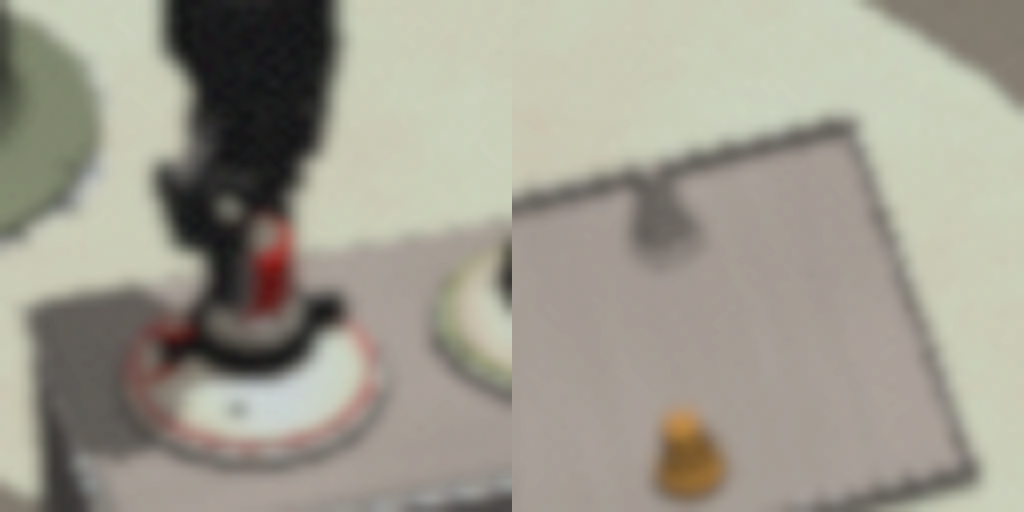

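The cap sits on the flange with its underside at about (265,318). The striped lug is still at the mark, (175,345), and both nozzles are untouched. The TCP height of 0.2061 matches the predicted fully-home 0.2063, with the cap held down at 25 N.

```bash
python3 -c "
from workcell import *
print(job_done())"
```

```text
the job is handed in; nothing more can be done
None
```

I handed the job in at about 17.7 s of the 64 s. The collar is locked at its stop with the striped lug at the red mark, and the cap has clicked and sits fully home, still held down with about 25 N. The press peaked briefly at about 45 N before I eased it.

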